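Find the soft foot of a linear stage with a gauge blade

ROBOT

A 7-joint arm with a two-finger parallel gripper is mounted at the origin on the work surface. World frame = base frame: x ahead of the robot, y to its left, z up, the work surface at z = 0. Lengths are in m, angles in rad, forces in N, time in s.
With the tool pointing down it reaches from about 0.425 to 0.925 m from the base axis. Payload 6.8 kg.
Tool frame: the origin (TCP) lies at the very end of the fingers, on their centre line; the grasp point (between the pads) lies 19 mm behind it; x points along the fingers, y is the direction in which the jaws open and shut, and the axes are right-handed (so a half turn about x gives the same grasp; the last joint's range is limited). The gripper opens to 85 mm and grips with 20 to 120 N. Pads are 22 mm wide; open, the fingers measure 114 mm over their backs; the gripper's body (76 mm by 85 mm) begins 54 mm behind the grasp point. The pads swing forward as they close: fully open they stand 13 mm farther back than shut.
Start: joints at [-1.278, 0.477, 0.022, 1.555, -0.011, 1.109, -0.083], TCP at [0.263, 0.622, 0.231] pointing down, gripper open.
Joint ranges: [-2.96, 2.96], [-0.34, 2.1], [-1.41, 1.46], [0.24, 2.44], [-1.37, 4.51], [0.17, 1.92], [-2.96, 2.96]. Speed limits (rad/s): [2.39, 2.39, 3.14, 3.14, 3.14, 3.14, 3.14].

INTERFACE

Orientations are given as a rotation vector (axis times angle).
In Python, from bench import get_obs, grab_frame, camera_info, hand_in gives the robot as it stands.
- The arm moves only by the tool apply_moves, never from a script. Its argument "series" is text: rows parted by semicolons, each of 7 numbers parted by spaces: the turn, a rotation vector about the tool's x, y, z in rad, then the shift along the tool's x, y, z in m, then the opening, from 0 (shut) to 1 (fully open). In form: wx wy wz tx ty tz hand; .... A call has 1 to 12 rows; each row is the pose to reach, as a shift and turn from the pose commanded when the call began, along the tool's axes at that moment; what a row does not reach only later rows make up. A row lasts 1/8 s, in which the tool goes at most 62.5 mm and 10.7 degrees, less where a joint would pass 70% of its speed; a pose out of reach is approached as far as the arm can. A call with a gripper value outside its range is refused whole. The fingers move at their own pace and stop on an object; "force" is the grip in N (left out, the last holds). Time passes only in rows, so rows that repeat a pose let the fingers close. It gives the time, the measured TCP pose, the force and the opening at its end, in the units of the state.
- get_obs(): the state, without advancing time (a new reading comes with each control period).
- grab_frame(name): name is "scene" or "side" or "wrist"; returns the picture (420x560x3 uint8, blue, green, red); there is no depth.
- camera_info(name): a dict with "fov_y" (degrees; the focal length in pixels is half the picture's height over the tangent of half this angle, whatever the lens; pixels are square), "cx", "cy" (the principal point, pixels), "rvec" (rotation vector, rad) and "tvec" (3), from world to camera coordinates, as OpenCV has them. Camera axes: x right, y down, z forward; pixel columns grow to the right and rows downward; lengths in m; the calibration is good to about 2 mm. The wrist camera is an equidistant fisheye: a pixel r from the principal point sees the ray r / f radians off the axis. A picture is of the moment at which its call begins: read the wrist's pose just before it. camera_info takes no time and is no camera call; for the wrist camera it gives the pose at the moment of the call.
- hand_in(): hands the job in, once; it reports no verdict.
The state is a dict: "clock": time; "joints": joint angles; "qvel": joint speeds; "tau": joint torques, N m; "tcp_pos": TCP position; "orientation": TCP orientation; "contact_force": force on the tool from outside, world axes, zero at the start; "moment": the same for the moment, N m; "grip_width": finger opening in m.
Only numpy, scipy, OpenCV 4.12 (cv2) and the standard library are available. Lean on these libraries where they do the work, as an engineer would, in place of code of your own. Each camera call takes 0.05 s, during which the arm holds its last target.

TASK

One of the three front feet of the linear stage does not bear on its sole plate. Hold the gauge blade by its black grip, lay it flat on the sole plate and try it under the feet: two are too tight to let it in, under the third it slides in with a light drag. Leave the blade lying flat and straight under that foot, pushed fully home until its grip meets the foot, let go of it, and do not disturb the tape roll, the post, the lens or the screwdriver.

Things in the scene. Friction and masses are not known exactly. Their poses are not given: they have to be found in the camera images.
- blade_grip (a point): Centre of the gauge blade's upright black grip: a block 16 across the blade (grasp it so), 45 along it, 50 high, standing from 6 to 56 mm above the blade's underside; this point is 31 above the underside. Own +y points along the blade to the nose, x across it, z up. The grip's front face is 22.5 mm towards +y of this point, the nose 97.5 towards +y, the tail end 30 towards -y.
- blade_nose (a point): Foremost point of the blade's rounded nose (radius 3 mm), mid-width, 3 mm above the underside; axes as the grip's. The blade is a flat bare steel strip 32 wide, 6 thick, 128 long, about 0.2 kg, lying flat on the table at the start; 75 mm of it are free in front of the grip.
- stage: Fixed linear stage: aluminium rail 300 mm along its own x, carriage and camera on top (128 high), on a steel sole plate 310 (x) by 300 (y), 10 thick. Origin at table height below the middle foot. Own +y points from the plate's free front apron (y = -100 to -38 mm) to the rail (starts at y = +65) and is the direction in which the blade is pushed in.
- foot_a (a point): Point on the sole plate's top (10 mm above the table) below the centre of the foot at the stage's x = -90 mm; axes as the stage's. Each foot: a dark steel pad 46 wide (x), 44 long (y), front edge at y = -22, with a toe bent up 30 degrees out to y = -38, below an aluminium lug 40 wide (top with nut 60 above the table). Nothing guides the blade at the sides.
- foot_b (a point): The same for the middle foot (stage's x = 0). Two of the three feet, it may be any two, are hard: 3 mm clearance, no give; the 6 mm blade stops at the toe, its nose about 22 to 27 mm before the foot's centre, and the push climbs past 16 N.
- foot_c (a point): The same for the foot at the stage's x = +90 mm. The remaining foot, any of the three, is soft: 5 mm clearance and sprung, it can rise 6 mm. The blade lifts it by 1 mm or more and slides in with a drag below about 10 N, until its grip meets the toe, the nose then about 37 mm past the foot's centre.
- tape: Roll of masking tape lying flat, 100 mm across, 25 high, loose; origin at the centre of its underside. Bystander.
- post: Small steel post, 12.7 mm thick on a 44 mm round foot, 75 high, loose; origin at the centre of its underside. Bystander.
- driver: Screwdriver lying on the table, loose; origin under its middle. Bystander.
- lens: Black lens barrel standing on the table, 60 mm across, 55 high, loose; origin at the centre of its underside. Bystander.
Mind the look-alikes: they are no part of the job. What is shaped like the part that bears blade_grip but orange is not meant.

How it is judged:
At the end, for the whole second after the job is handed in: The blade, released and at rest, lies under one foot (only the soft one lets it in): nose 24 to 50 mm past the foot's centre along the stage's +y, within 16 mm of it sideways, mid-thickness no more than 7 mm above the sole plate, flat within 0.12 rad and straight within 0.3 rad (((y of blade_nose in the frame of foot_a between 0.024 and 0.05 m and x of blade_nose in the frame of foot_a between -0.016 and 0.016 m and z of blade_nose in the frame of foot_a between -0.001 and 0.007 m) or (y of blade_nose in the frame of foot_b between 0.024 and 0.05 m and x of blade_nose in the frame of foot_b between -0.016 and 0.016 m and z of blade_nose in the frame of foot_b between -0.001 and 0.007 m) or (y of blade_nose in the frame of foot_c between 0.024 and 0.05 m and x of blade_nose in the frame of foot_c between -0.016 and 0.016 m and z of blade_nose in the frame of foot_c between -0.001 and 0.007 m)) and angle between blade_grip's own z axis and vertical below 0.12 rad and angle between the y axis of blade_grip and the y axis of stage, either way round below 0.3 rad and linear speed of blade below 0.02 m/s); the robot touches nothing.
It fails at once if the tape roll, the post, the screwdriver or the lens is moved more than 40 mm (distance of any of tape, post, driver, lens from where it was at the start of the episode above 0.04 m).
It also fails if it takes over 58 s, if anything falls off the work surface, if the arm or the gripper's body presses on something with over 40 N, if the wrist force passes 120 N, or if a joint passes its speed limit or range.

## Working session

There is one attempt and no reset: what is moved stays moved. The work goes in short steps, Python scripts to look and compute and a tool call to move; the robot and the scene stay as the last step left them, time stands still between calls to the robot, and variables do not carry over. Pictures are saved under pics/ and viewed, and the job is handed in when it is done.

Besides the shell and the picture viewer there is one more tool, called after "Request:" as name(argument=value, ...) on one line, values as JSON. apply_moves: Moves the arm, as the interface text tells. Its arguments: {"type":"object","properties":{"series":{"type":"string"},"force":{"type":"number"}},"required":["series"]}

```bash
mkdir -p pics; cat > h.py <<'E'
import numpy as np, cv2
from bench import get_obs, grab_frame, camera_info
def cam(n):
    c=camera_info(n); R=cv2.Rodrigues(np.array(c['rvec'],float))[0]; t=np.array(c['tvec'],float).ravel()
    f=210/np.tan(np.radians(c['fov_y'])/2); return c,R,t,f
def ray(n,u,v,C=None):
    c,R,t,f=C or cam(n)
    x,y=(u-c['cx'])/f,(v-c['cy'])/f
    if n=='wrist':
        r=np.hypot(x,y); d=np.array([x/r*np.sin(r),y/r*np.sin(r),np.cos(r)]) if r>0 else np.array([0,0,1.])
    else: d=np.array([x,y,1.])
    return -R.T@t, R.T@d
def atz(n,u,v,z,C=None):
    o,d=ray(n,u,v,C); return o+d*(z-o[2])/d[2]
def proj(n,P,C=None):
    c,R,t,f=C or cam(n); p=R@np.array(P,float)+t
    if n=='wrist':
        th=np.arctan2(np.hypot(p[0],p[1]),p[2]); k=th/np.hypot(p[0],p[1]); return np.array([c['cx']+f*k*p[0],c['cy']+f*k*p[1]])
    return np.array([c['cx']+f*p[0]/p[2],c['cy']+f*p[1]/p[2]])
E
python3 - <<'E'
from h import *
print(get_obs())
for n in ['scene','side','wrist']:
    print(n,camera_info(n)); cv2.imwrite(f'pics/{n}0.png',grab_frame(n))
E
```

```text
{'clock': 0.0, 'joints': array([-1.27809576,  0.47782755,  0.02235143,  1.5564538 , -0.01149591,
        1.10929294, -0.08311501]), 'qvel': array([ 0.0014171 ,  0.00084236, -0.00049403,  0.00065668, -0.00107761,
        0.00013822,  0.00040337]), 'tau': array([-6.18896374e-04, -5.96452975e+01,  1.60730258e+00, -2.81194085e+01,
        1.23595764e-02,  9.19540529e-03, -1.33162806e-05]), 'tcp_pos': array([0.26314537, 0.62095033, 0.23030655]), 'orientation': array([ 0.31296464,  1.54805647, -0.31587058]), 'contact_force': array([ 0.3501701 , -0.21213474, -0.2106087 ]), 'moment': array([ 0.03771055, -0.03740089, -0.00613536]), 'grip_width': 0.08536597460305309}
scene {'fov_y': 51.94283169008733, 'cx': 277.1722690279927, 'cy': 217.42066569785396, 'rvec': array([ 2.03556352,  0.79754488, -0.41120348]), 'tvec': array([-0.2516584 , -0.20170278,  1.62661965])}
side {'fov_y': 42.42707378633778, 'cx': 272.85078885791177, 'cy': 216.5058409797948, 'rvec': array([ 2.0844564 , -0.82235204,  0.40465763]), 'tvec': array([-0.46948393,  0.16381555,  1.17986205])}
wrist {'fov_y': 65.70646984690485, 'cx': 288.0540371478696, 'cy': 211.15038242197622, 'rvec': array([-2.41837899, -1.60377674, -0.22216242]), 'tvec': array([-0.6742932 , -0.03560778,  0.37886876])}
```

View pics/scene0.png

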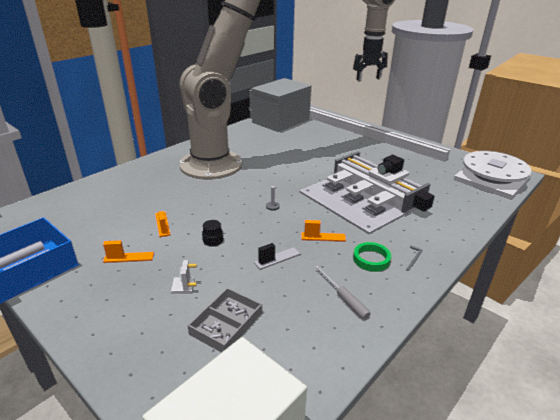

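View pics/side0.png

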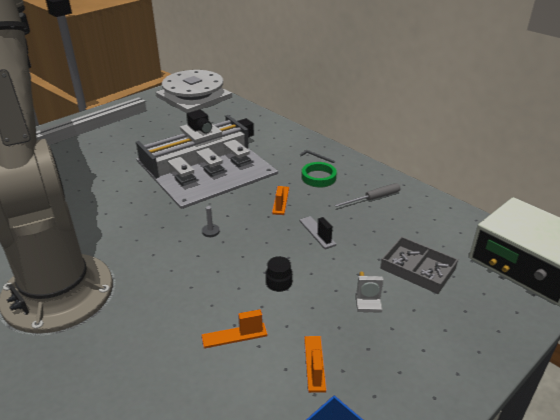

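View pics/wrist0.png

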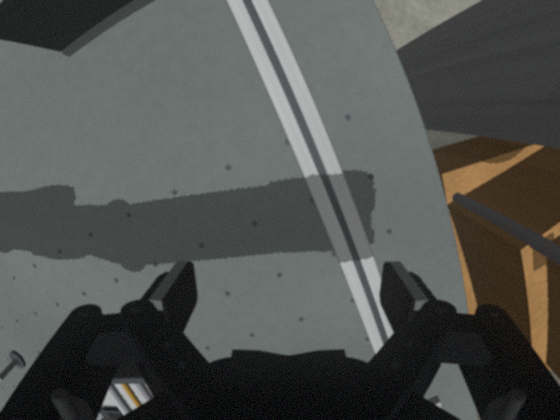

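The candidates for the blade in the scene view are the black grip at (266,255) and the orange look-alikes at (115,250), (163,224) and (312,232). In the side view they are black (325,231) and orange (280,200), (250,325), (315,365). I choose the black one and check it in close crops.

```bash
python3 - <<'E'
import cv2
s=cv2.imread('pics/scene0.png');d=cv2.imread('pics/side0.png')
cv2.imwrite('pics/c1.png',cv2.resize(s[225:285,235:315],None,fx=10,fy=10,interpolation=cv2.INTER_CUBIC))
cv2.imwrite('pics/c2.png',cv2.resize(d[205:260,290:350],None,fx=10,fy=10,interpolation=cv2.INTER_CUBIC))
cv2.imwrite('pics/c3.png',cv2.resize(s[130:240,290:440],None,fx=5,fy=5,interpolation=cv2.INTER_CUBIC))
cv2.imwrite('pics/c4.png',cv2.resize(d[100:210,130:285],None,fx=5,fy=5,interpolation=cv2.INTER_CUBIC))
E
```

```text
(no output)
```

View pics/c1.png

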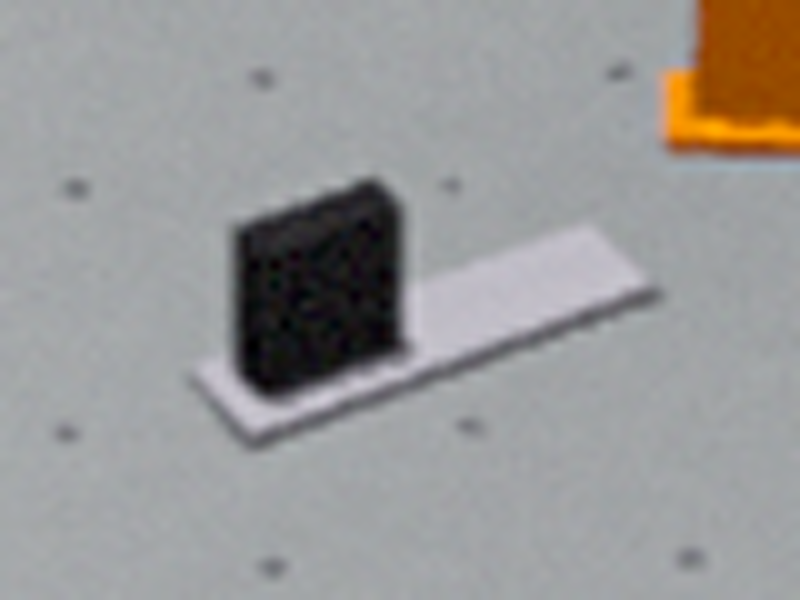

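View pics/c2.png

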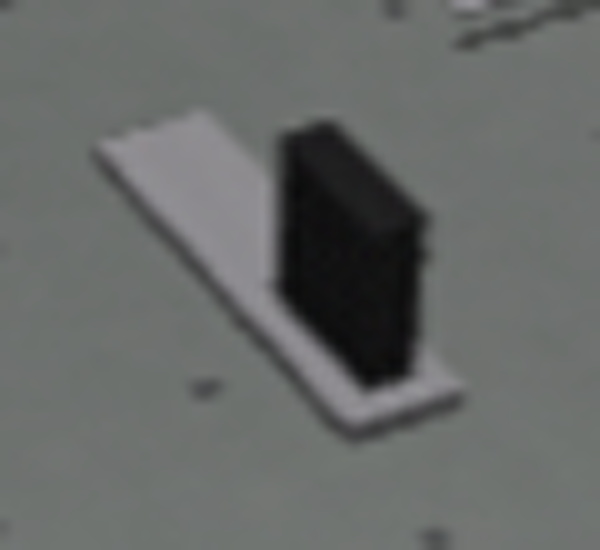

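View pics/c3.png

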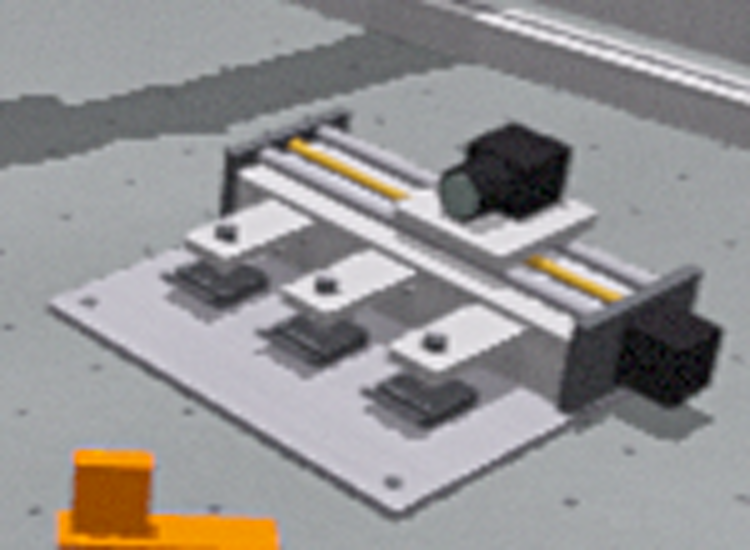

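View pics/c4.png

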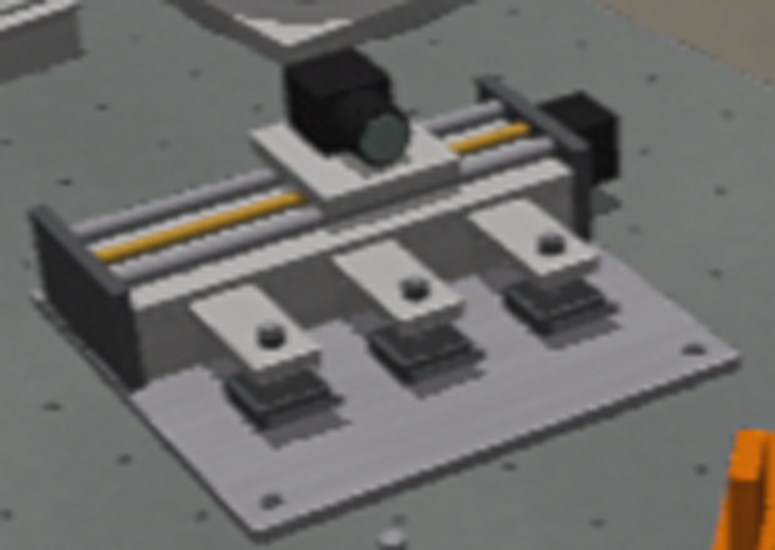

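The crop confirms it: the black grip stands on a bare steel blade, with the free part (nose) to the right in the scene view and up-left in the side view. Next I fit the blade and stage poses from both cameras.

```bash
cat > fit.py <<'E'
from h import *
from scipy.optimize import least_squares
def fit(obs,x0):
    C={n:cam(n) for n in ('scene','side')}
    def res(p):
        c,s=np.cos(p[2]),np.sin(p[2]); r=[]
        for n,P,uv in obs:
            W=[p[0]+c*P[0]-s*P[1],p[1]+s*P[0]+c*P[1],P[2]]
            r+=list(proj(n,W,C[n])-uv)
        return np.array(r)
    s=least_squares(res,x0,loss='soft_l1'); return s.x,res(s.x).reshape(-1,2).round(1)
E
python3 - <<'E'
from fit import *
a=lambda u,v,k,o:np.array([o[0]+u/k,o[1]+v/k])
S=lambda u,v:a(u,v,10,(235,225)); D=lambda u,v:a(u,v,10,(290,205))
h=.016
ob=[('scene',(-h,-.03,.006),S(195,378)),('scene',(h,-.03,.006),S(252,435)),('scene',(h,.0975,.003),S(660,292)),('scene',(-h,.0975,.004),S(592,222)),
('side',(-h,.0975,.004),D(95,148)),('side',(h,.0975,.004),D(203,110)),('side',(-h,-.03,.006),D(352,428)),('side',(h,-.03,.006),D(465,390)),
('scene',(-.008,.0225,.056),S(372,178)),('scene',(.008,.0225,.056),S(403,200)),('side',(-.008,.0225,.056),D(282,132)),('side',(.008,.0225,.056),D(330,120)),('side',(.008,-.0225,.056),D(428,215))]
g=atz('scene',266,258,.03); print(g, atz('side',325,231,.03))
print('blade',*fit(ob,[g[0],g[1],0.]),sep='\n'); print(fit(ob,[g[0],g[1],2.])[0])
S=lambda u,v:a(u,v,5,(290,130)); D=lambda u,v:a(u,v,5,(130,100))
ob=[('scene',(-.155,-.1,.01),S(50,303)),('scene',(.155,-.1,.01),S(400,512)),('side',(-.155,-.1,.01),D(258,528)),('side',(.155,-.1,.01),D(740,355))]
for i,(s,d) in enumerate([((227,228),(271,330)),((326,283),(415,285)),((435,338),(551,239))]):
    x=-.09+.09*i
    ob+=[('scene',(x,0,.060),S(*s)),('side',(x,0,.060),D(*d))]
g=atz('scene',345,190,.03)
for y in (0,2,-2): print('stage',*fit(ob,[g[0],g[1],y]),sep='\n')
for nm,s,d,z in [('tape',(373,257),(319,174),.012),('post',(273,205),(210,230),.003),('drv',(345,295),(368,196),.01),('lens',(212,233),(279,273),.027),('orange',(312,232),(280,200),.03),]:
    print(nm,atz('scene',*s,z),atz('side',*d,z))
E
```

```text
[ 0.5656698  -0.28961682  0.03      ] [ 0.55196826 -0.2794816   0.03      ]
blade
[ 0.55440863 -0.27743801 -0.28981607]
[[-1.2 -1.4]
 [-1.1 -0.3]
 [-0.9 -0.4]
 [-0.5  0.1]
 [ 0.  -0.9]
 [ 0.2 -0.5]
 [ 0.  -0.8]
 [ 0.2 -0.9]
 [-0.2 -0.9]
 [-0.2  0.1]
 [-0.3 -0.8]
 [ 0.7 -1.4]
 [ 0.7 -0.7]]
[ 0.55440863 -0.27743801 -0.28981607]
stage
[ 0.54582897  0.14408887 -0.15015779]
[[-1.1 -1. ]
 [-0.5 -0.7]
 [ 0.  -0. ]
 [ 0.7 -1.1]
 [-0.4 -0.5]
 [ 0.4 -0.5]
 [-0.1 -1. ]
 [ 0.3 -1. ]
 [-0.  -0.5]
 [ 0.3 -0.8]]
stage
[ 0.54582897  0.14408887 -0.15015779]
[[-1.1 -1. ]
 [-0.5 -0.7]
 [ 0.  -0. ]
 [ 0.7 -1.1]
 [-0.4 -0.5]
 [ 0.4 -0.5]
 [-0.1 -1. ]
 [ 0.3 -1. ]
 [-0.  -0.5]
 [ 0.3 -0.8]]
stage
[ 0.54582897  0.14408887 -0.1501578 ]
[[-1.1 -1. ]
 [-0.5 -0.7]
 [ 0.  -0. ]
 [ 0.7 -1.1]
 [-0.4 -0.5]
 [ 0.4 -0.5]
 [-0.1 -1. ]
 [ 0.3 -1. ]
 [-0.  -0.5]
 [ 0.3 -0.8]]
tape [ 0.75565514 -0.07422614  0.012     ] [ 0.74980012 -0.07503434  0.012     ]
post [ 0.37321348 -0.05535041  0.003     ] [ 0.37328941 -0.05809036  0.003     ]
drv [ 0.78341856 -0.24350881  0.01      ] [ 0.7667817 -0.2388174  0.01     ]
lens [ 0.37619698 -0.31045903  0.027     ] [ 0.37236548 -0.30898715  0.027     ]
orange [ 0.57994649 -0.11682896  0.03      ] [ 0.56292582 -0.1112127   0.03      ]
```

```bash
cat > go.py <<'E'
from h import *
from scipy.spatial.transform import Rotation as Ro
def down(yaw,flip=False):
    x=np.array([0,0,-1.]); y=np.array([np.cos(yaw),np.sin(yaw),0])*(-1 if flip else 1)
    return np.column_stack([x,y,np.cross(x,y)])
def row(p,yaw,flip,p0=None,R0=None):
    o=get_obs(); p0=o['tcp_pos'] if p0 is None else np.array(p0); R0=Ro.from_rotvec(o['orientation']).as_matrix() if R0 is None else R0
    return np.r_[Ro.from_matrix(R0.T@down(yaw,flip)).as_rotvec(), R0.T@(np.array(p)-p0)].round(4)
BY=-.290; B=np.array([.5544,-.2774]); SY=-.150; S=np.array([.5458,.1441])
def st(x,y,z): c,s=np.cos(SY),np.sin(SY); return [S[0]+c*x-s*y,S[1]+s*x+c*y,z]
E
python3 - <<'E'
from go import *
o=get_obs(); R=Ro.from_rotvec(o['orientation']).as_matrix(); print(R.round(3))
for f in (0,1):
  print(f,row([.5,.3,.23],BY,f),row([.56,0,.23],BY,f),row([*B,.23],BY,f),row([*B,.12],BY,f))
E
```

```text
[[-0.     0.39   0.921]
 [-0.001  0.921 -0.39 ]
 [-1.    -0.001  0.   ]]
0 [ 1.460e+00  1.100e-03  1.100e-03  9.000e-04 -2.032e-01  3.433e-01] [ 1.460e+00  1.100e-03  1.100e-03  1.200e-03 -4.561e-01  5.156e-01] [ 1.460e+00  1.100e-03  1.100e-03  1.600e-03 -7.137e-01  6.187e-01] [ 1.460e+00  1.100e-03  1.100e-03  1.116e-01 -7.135e-01  6.187e-01]
1 [-1.6816e+00 -1.1000e-03  1.2000e-03  9.0000e-04 -2.0320e-01  3.4330e-01] [-1.6816e+00 -1.1000e-03  1.2000e-03  1.2000e-03 -4.5610e-01  5.1560e-01] [-1.6816e+00 -1.1000e-03  1.2000e-03  1.6000e-03 -7.1370e-01  6.1870e-01] [-1.6816e+00 -1.1000e-03  1.2000e-03  1.1160e-01 -7.1350e-01  6.1870e-01]
```

Request:
apply_moves(series="0.15 0 0 -0.03 -0.035 0.05 1; 0.3 0 0 -0.03 -0.07 0.1 1; 0.45 0 0 -0.03 -0.11 0.15 1; 0.6 0 0 -0.03 -0.14 0.2 1; 0.75 0 0 -0.03 -0.17 0.25 1; 0.9 0 0 -0.03 -0.2 0.3 1; 1.05 0 0 -0.03 -0.24 0.34 1; 1.2 0 0 -0.03 -0.29 0.38 1; 1.35 0 0 -0.03 -0.34 0.415 1; 1.46 0 0 -0.03 -0.39 0.45 1; 1.46 0 0 -0.03 -0.44 0.48 1; 1.46 0 0 -0.03 -0.49 0.51 1")

```text
clock: 1.65
tcp_pos: [0.5416, -0.0303, 0.2613]
orientation: [1.42, 1.058, -1.419]
contact_force: [0.7, -0.3, 0.5]
grip_width: 0.0854
```

```bash
python3 - <<'E'
from go import *
o=get_obs(); print(o['joints'].round(3))
print(row([*B,.2],BY,0),row([*B,.12],BY,0))
E
```

```text
[-0.546  0.251  0.587  1.869 -0.158  1.067 -0.186]
[ 3.000e-04 -3.000e-04  1.000e-04  6.120e-02  8.280e-02  2.331e-01] [ 3.000e-04 -3.000e-04  1.000e-04  1.412e-01  8.280e-02  2.332e-01]
```

Request:
apply_moves(series="0 0 0 0.0 0.021 0.058 1; 0 0 0 0.0 0.042 0.116 1; 0 0 0 0.02 0.062 0.174 1; 0 0 0 0.06 0.083 0.233 1; 0 0 0 0.08 0.083 0.233 1; 0 0 0 0.08 0.083 0.233 1; 0 0 0 0.08 0.083 0.233 1")

```text
clock: 2.52
tcp_pos: [0.5554, -0.2747, 0.1821]
orientation: [1.419, 1.058, -1.418]
contact_force: [0.4, -0.1, 0.2]
grip_width: 0.0852
```

```bash
python3 - <<'E'
from go import *
o=get_obs(); print(o['tcp_pos'],row([*B,.15],BY,0))
C=cam('wrist'); im=grab_frame('wrist'); cv2.imwrite('pics/w1.png',im)
import pickle; pickle.dump(C,open('w1.pkl','wb'))
c,s=np.cos(BY),np.sin(BY)
for P in [(-.008,.0225,.056),(.008,.0225,.056),(.008,-.0225,.056),(-.008,-.0225,.056),(-.016,.0975,.003),(.016,.0975,.003),(-.016,-.03,.006),(.016,-.03,.006)]:
  uv=proj('wrist',[B[0]+c*P[0]-s*P[1],B[1]+s*P[0]+c*P[1],P[2]],C); print(uv.round(1))
  cv2.circle(im,tuple(int(round(q)) for q in uv),2,(0,0,255),-1)
cv2.imwrite('pics/w1m.png',im)
E
```

```text
[ 0.55538234 -0.27466619  0.18208153] [ 0.0013 -0.0006 -0.0007  0.0321 -0.0002  0.0029]
[279.1 180.8]
[298.1 180.8]
[297.6 231.4]
[279.3 231.4]
[272.3  95.9]
[305.1  96. ]
[272.9 222.1]
[303.9 222.2]
```

View pics/w1m.png

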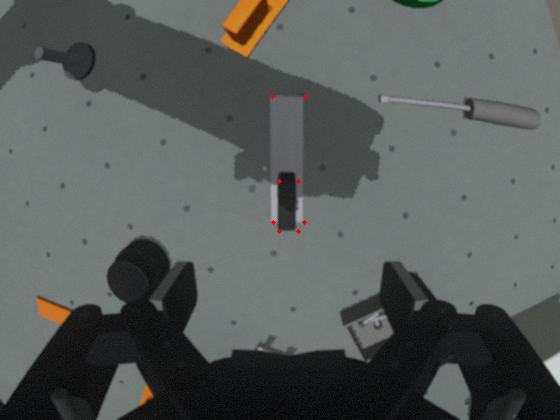

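The wrist picture agrees: the projected nose corners (272,96) and (305,96) sit on the blade and the grip is at about (287,200). The fingers straddle it, so I descend.

Request:
apply_moves(series="0 0 0 0.05 0 0.002 1; 0 0 0 0.1 0 0.002 1; 0 0 0 0.14 0 0.002 1; 0 0 0 0.16 0 0.002 1; 0 0 0 0.169 0 0.002 1; 0 0 0 0.169 0 0.002 1; 0 0 0 0.169 0 0.002 1")

```text
clock: 3.45
tcp_pos: [0.5551, -0.278, 0.0138]
orientation: [1.42, 1.056, -1.418]
contact_force: [-0.1, 0.8, -0.5]
grip_width: 0.0856
```

Request:
apply_moves(series="0 0 0 0 0 0 0; 0 0 0 0 0 0 0; 0 0 0 0 0 0 0; 0 0 0 0 0 0 0; 0 0 0 0 0 0 0; 0 0 0 0 0 0 0; 0 0 0 0 0 0 0; 0 0 0 0 0 0 0", force=80)

```text
clock: 4.45
tcp_pos: [0.5542, -0.2777, 0.0125]
orientation: [1.42, 1.057, -1.419]
contact_force: [-0.7, -0.9, 4.8]
grip_width: 0.0152
```

Request:
apply_moves(series="0 0 0 -0.03 0 0 0; 0 0 0 -0.08 0 0 0; 0 0 0 -0.12 0 0 0; 0 0 0 -0.12 0 0 0; 0 0 0 -0.12 0 0 0")

```text
clock: 5.08
tcp_pos: [0.5533, -0.2767, 0.131]
orientation: [1.419, 1.06, -1.42]
contact_force: [0.0, 0.7, -2.3]
grip_width: 0.0152
```

```bash
python3 - <<'E'
from go import *
o=get_obs(); print(o['tcp_pos'],o['contact_force'])
C=cam('wrist'); im=grab_frame('wrist'); 
dz=o['tcp_pos'][2]-.0125
c,s=np.cos(BY),np.sin(BY)
for P in [(-.008,.0225,.056),(.008,.0225,.056),(-.016,.0975,.003),(.016,.0975,.003)]:
  uv=proj('wrist',[B[0]+c*P[0]-s*P[1],B[1]+s*P[0]+c*P[1],P[2]+dz],C); print(uv.round(1))
  cv2.circle(im,tuple(int(round(q)) for q in uv),2,(0,0,255),-1)
cv2.imwrite('pics/w2m.png',im)
cv2.imwrite('pics/s2.png',cv2.resize(grab_frame('side')[130:260,240:400],None,fx=5,fy=5,interpolation=cv2.INTER_CUBIC)[:600])
print(row(st(-.09,-.150,.15),SY,0))
print(row(st(0,-.150,.10),SY,0)); print(row(st(.09,-.150,.10),SY,0))
E
```

```text
[ 0.55330711 -0.27669413  0.13096847] [ 0.00434371  0.73214702 -2.27597939]
[269.3 265.5]
[316.7 265.6]
[257.6  63.3]
[326.9  63.6]
[-0.1398 -0.0005  0.0033 -0.0189 -0.1954 -0.2402]
[-0.1398 -0.0005  0.0033  0.0308 -0.1061 -0.2527]
[-0.1398 -0.0005  0.0033  0.0305 -0.017  -0.2652]
```

View pics/w2m.png

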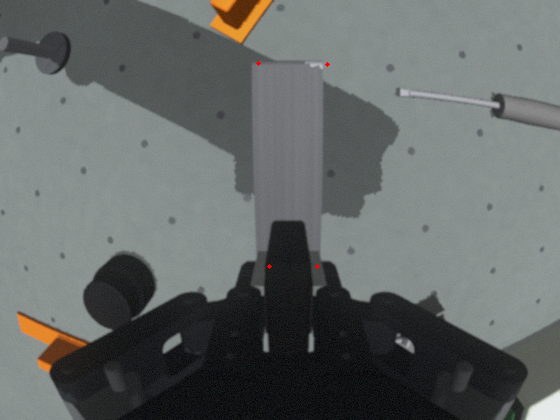

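View pics/s2.png

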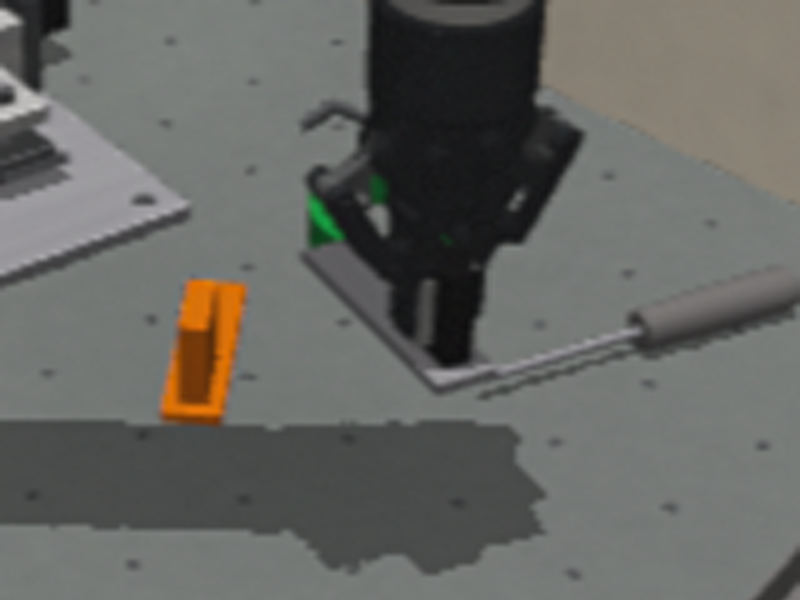

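Request:
apply_moves(series="-0.03 0 0 0 -0.004 -0.05 0; -0.06 0 0 0 -0.007 -0.1 0; -0.1 0 0 0 -0.01 -0.15 0; -0.14 0 0 0 -0.013 -0.2 0; -0.14 0 0 0.02 -0.017 -0.245 0; -0.14 0 0.003 0.05 -0.017 -0.263 0; -0.14 0 0.003 0.08 -0.017 -0.265 0; -0.14 0 0.003 0.08 -0.017 -0.265 0; -0.14 0 0.003 0.08 -0.017 -0.265 0")

```text
clock: 6.3
tcp_pos: [0.6136, -0.0196, 0.0526]
orientation: [1.32, 1.131, -1.318]
contact_force: [0.7, -0.0, -1.4]
grip_width: 0.0147
```

```bash
cat > look.py <<'E'
from go import *
import sys
def look(tag):
    o=get_obs(); p=o['tcp_pos']; c,s=np.cos(SY),np.sin(SY); d=p[:2]-S
    print('tcp',p.round(4),'stage',(c*d[0]+s*d[1]).round(4),(-s*d[0]+c*d[1]).round(4),'F',o['contact_force'].round(1),'w',o['grip_width'], 'rot err',row([*p],SY,0)[:3])
    f=np.array(o['contact_force']); print('push y',(-s*f[0]+c*f[1]).round(1))
    C=cam('wrist'); im=grab_frame('wrist')
    for x in (-.09,0,.09):
        for q in [(x-.023,-.022,.013),(x+.023,-.022,.013),(x,-.038,.01),(x,0,.06)]:
            uv=proj('wrist',st(*q),C); cv2.circle(im,tuple(int(round(v)) for v in uv),2,(0,0,255),-1)
    cv2.imwrite(f'pics/{tag}w.png',im)
E
python3 -c "
from look import *
look('c0')
cv2.imwrite('pics/c0s.png',cv2.resize(grab_frame('side')[110:230,150:310],None,fx=5,fy=5,interpolation=cv2.INTER_CUBIC))"
```

```text
tcp [ 0.6136 -0.0196  0.0526] stage 0.0916 -0.1518 F [ 0.7 -0.  -1.4] w 0.014693870974494667 rot err [-0.0011  0.0008 -0.003 ]
push y 0.1
```

View pics/c0w.png

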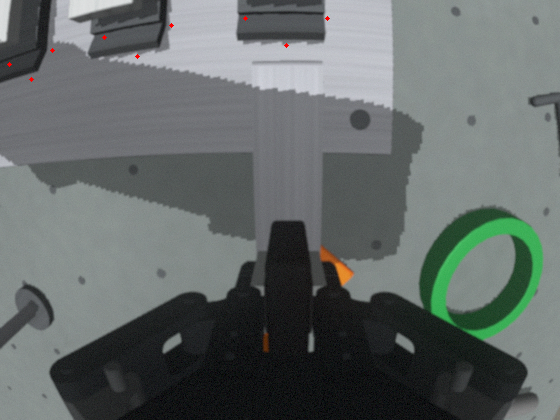

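View pics/c0s.png

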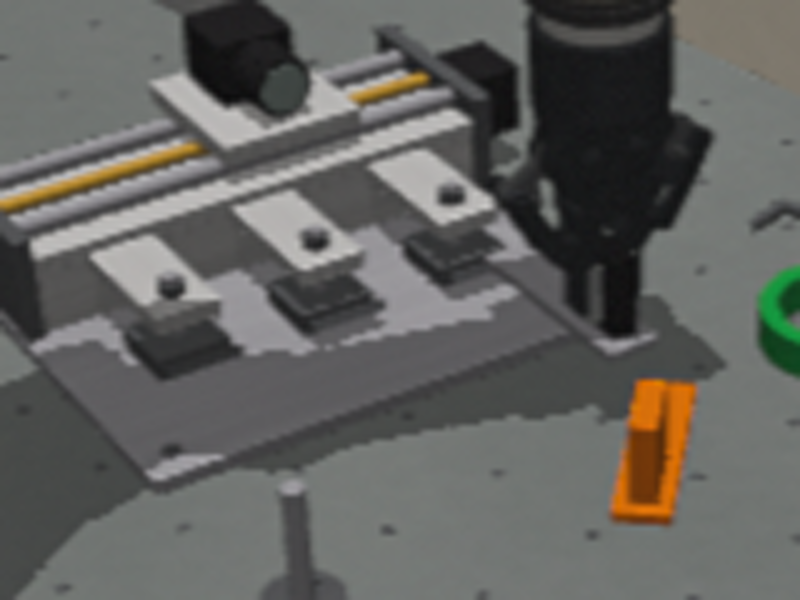

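Request:
apply_moves(series="0 0 0 0.015 0 0 0; 0 0 0 0.026 0 0 0; 0 0 0 0.03 0 0 0; 0 0 0 0.03 0 0 0; 0 0 0 0.03 0 0 0")

```text
clock: 7.02
tcp_pos: [0.6137, -0.0188, 0.0221]
orientation: [1.32, 1.132, -1.317]
contact_force: [-0.7, -0.4, -2.0]
grip_width: 0.0155
```

Request:
apply_moves(series="0 0 0 0.001 0 0 0; 0 0 0 0.001 0 0 0; 0 0 0 0.001 0 0 0")

```text
clock: 7.4
tcp_pos: [0.6139, -0.0189, 0.0217]
orientation: [1.32, 1.132, -1.316]
contact_force: [-2.7, -0.9, 6.1]
grip_width: 0.0152
```

Request:
apply_moves(series="0 0 0 -0.0003 0 -0.008 0; 0 0 0 -0.0003 0 -0.016 0; 0 0 0 -0.0003 0 -0.022 0; 0 0 0 -0.0003 0 -0.022 0; 0 0 0 -0.0003 0 -0.022 0")

```text
clock: 8.02
tcp_pos: [0.618, 0.0038, 0.0221]
orientation: [1.321, 1.131, -1.315]
contact_force: [1.3, -1.5, 4.8]
grip_width: 0.0149
```

Request:
apply_moves(series="0 0 0 0 0 -0.003 0; 0 0 0 0 0 -0.006 0; 0 0 0 0 0 -0.006 0")

```text
clock: 8.4
tcp_pos: [0.6186, 0.0076, 0.0222]
orientation: [1.32, 1.129, -1.317]
contact_force: [-1.0, -5.1, 7.9]
grip_width: 0.0156
```

Request:
apply_moves(series="0 0 0 0 0 -0.002 0; 0 0 0 0 0 -0.004 0; 0 0 0 0 0 -0.004 0")

```text
clock: 8.78
tcp_pos: [0.6187, 0.0082, 0.0224]
orientation: [1.319, 1.126, -1.32]
contact_force: [-1.1, -11.6, 7.9]
grip_width: 0.0153
```

Request:
apply_moves(series="0 0 0 0 0 -0.002 0; 0 0 0 0 0 -0.004 0; 0 0 0 0 0 -0.004 0")

```text
clock: 9.15
tcp_pos: [0.6187, 0.0085, 0.0225]
orientation: [1.318, 1.122, -1.324]
contact_force: [-3.1, -19.4, 9.6]
grip_width: 0.0152
```

```bash
python3 -c "
from look import *
look('c1')"
```

```text
tcp [0.6187 0.0085 0.0225] stage 0.0924 -0.1232 F [ -3.1 -19.4   9.6] w 0.015156356254112964 rot err [-0.0052  0.0089 -0.0049]
push y -19.6
```

View pics/c1w.png

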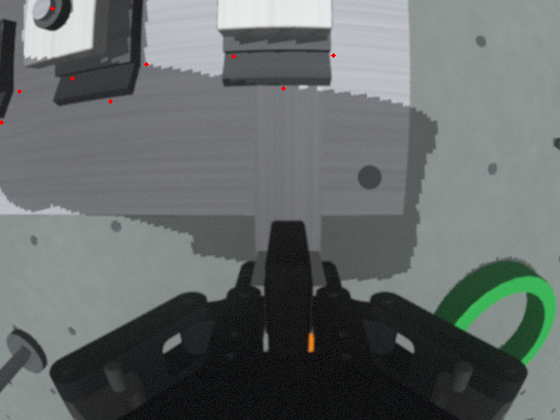

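Foot c is hard: the push climbed to 19.6 N with the nose stuck about 26 mm before the centre. Next is foot b.

Request:
apply_moves(series="0 0 0 0 0 0.02 0; 0 0 0 0 0 0.036 0; 0 0 0 -0.006 0 0.036 0; 0 0 0 -0.006 -0.035 0.036 0; 0 0 0 -0.006 -0.07 0.036 0; 0 0 0 -0.006 -0.095 0.036 0; 0 0 0 -0.006 -0.095 0.036 0; 0 0 0 -0.006 -0.095 0.036 0")

```text
clock: 10.2
tcp_pos: [0.5205, -0.0041, 0.0274]
orientation: [1.32, 1.132, -1.316]
contact_force: [0.6, 0.3, -1.3]
grip_width: 0.015
```

```bash
python3 -c "
from look import *
look('b0')"
```

```text
tcp [ 0.5205 -0.0041  0.0274] stage -0.0028 -0.1503 F [ 0.6  0.3 -1.3] w 0.015024915601109164 rot err [ 0.0007  0.0001 -0.0039]
push y 0.4
```

View pics/b0w.png

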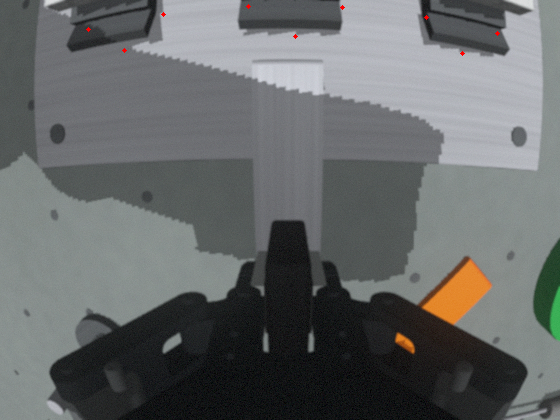

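Request:
apply_moves(series="0 0 0 0.004 0 0 0; 0 0 0 0.0057 0 0 0; 0 0 0 0.0057 0 -0.008 0; 0 0 0 0.0057 0 -0.016 0; 0 0 0 0.0057 0 -0.022 0; 0 0 0 0.0057 0 -0.025 0; 0 0 0 0.0057 0 -0.028 0; 0 0 0 0.0057 0 -0.028 0")

```text
clock: 11.25
tcp_pos: [0.5247, 0.0221, 0.0222]
orientation: [1.32, 1.13, -1.317]
contact_force: [-0.3, -5.3, 8.0]
grip_width: 0.015
```

Request:
apply_moves(series="0 0 0 0 0 -0.002 0; 0 0 0 0 0 -0.004 0; 0 0 0 0 0 -0.004 0")

```text
clock: 11.62
tcp_pos: [0.5247, 0.0229, 0.0223]
orientation: [1.32, 1.126, -1.32]
contact_force: [-2.7, -12.3, 10.9]
grip_width: 0.0153
```

Request:
apply_moves(series="0 0 0 0 0 -0.002 0; 0 0 0 0 0 -0.004 0; 0 0 0 0 0 -0.004 0")

```text
clock: 12.0
tcp_pos: [0.5247, 0.0232, 0.0224]
orientation: [1.319, 1.122, -1.324]
contact_force: [-3.6, -21.3, 12.6]
grip_width: 0.0152
```

Foot b is hard too: 21 N and no entry. Foot a is the remaining one.

Request:
apply_moves(series="0 0 0 0 0 0.02 0; 0 0 0 0 0 0.032 0; 0 0 0 -0.006 0 0.032 0; 0 0 0 -0.006 -0.035 0.032 0; 0 0 0 -0.006 -0.07 0.032 0; 0 0 0 -0.006 -0.09 0.032 0; 0 0 0 -0.006 -0.09 0.032 0; 0 0 0 -0.006 -0.09 0.032 0")

```text
clock: 13.0
tcp_pos: [0.4327, 0.0133, 0.0276]
orientation: [1.32, 1.131, -1.315]
contact_force: [0.4, -0.6, -2.2]
grip_width: 0.0149
```

```bash
python3 -c "
from look import *
look('a0')"
```

```text
tcp [0.4327 0.0133 0.0276] stage -0.0923 -0.1462 F [ 0.4 -0.6 -2.2] w 0.014925788628095606 rot err [ 0.0008 -0.0002 -0.0045]
push y -0.5
```

View pics/a0w.png

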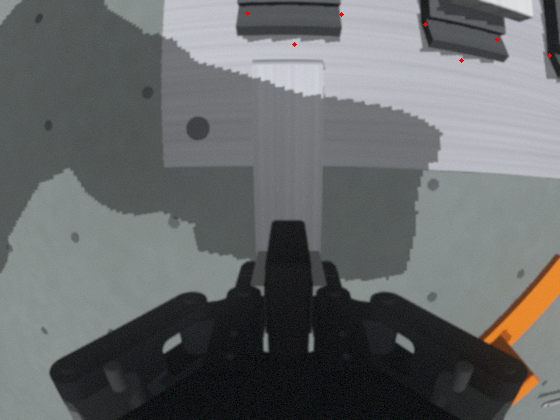

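Request:
apply_moves(series="0 0 0 0.004 0 0 0; 0 0 0 0.0055 0 0 0; 0 0 0 0.0055 0 -0.008 0; 0 0 0 0.0055 0 -0.016 0; 0 0 0 0.0055 0 -0.022 0; 0 0 0 0.0055 0 -0.026 0; 0 0 0 0.0055 0 -0.03 0; 0 0 0 0.0055 0 -0.03 0")

```text
clock: 14.05
tcp_pos: [0.4361, 0.0408, 0.0222]
orientation: [1.32, 1.129, -1.318]
contact_force: [-1.2, -8.4, 9.8]
grip_width: 0.015
```

Request:
apply_moves(series="0 0 0 0 0 -0.003 0; 0 0 0 0 0 -0.006 0; 0 0 0 0 0 -0.009 0; 0 0 0 0 0 -0.009 0")

```text
clock: 14.55
tcp_pos: [0.4373, 0.0492, 0.0223]
orientation: [1.32, 1.129, -1.319]
contact_force: [-1.6, -9.7, 12.5]
grip_width: 0.0156
```

It slides in with about 9 N of drag, so I keep pushing.

Request:
apply_moves(series="0 0 0 -0.0004 0 -0.005 0; 0 0 0 -0.0004 0 -0.01 0; 0 0 0 -0.0004 0 -0.015 0; 0 0 0 -0.0004 0 -0.02 0; 0 0 0 -0.0004 0 -0.025 0; 0 0 0 -0.0004 0 -0.03 0; 0 0 0 -0.0004 0 -0.035 0; 0 0 0 -0.0004 0 -0.035 0")

```text
clock: 15.55
tcp_pos: [0.442, 0.0844, 0.0223]
orientation: [1.319, 1.13, -1.319]
contact_force: [-2.0, -7.0, 9.3]
grip_width: 0.015
```

```bash
python3 -c "
from look import *
look('a1')"
```

```text
tcp [0.442  0.0844 0.0223] stage -0.0937 -0.0746 F [-2.  -7.   9.3] w 0.015001726456770793 rot err [-0.0013  0.0022 -0.0027]
push y -7.2
```

View pics/a1w.png

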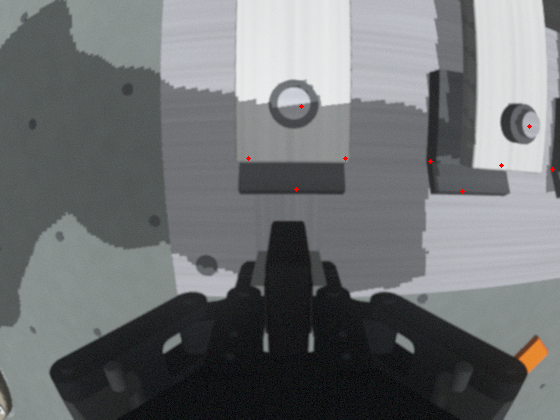

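The blade is well in, with the lug at (293,100) centred over it and about 14 mm left to go.

Request:
apply_moves(series="0 0 0 0 0 -0.004 0; 0 0 0 0 0 -0.008 0; 0 0 0 0 0 -0.012 0; 0 0 0 0 0 -0.014 0; 0 0 0 0 0 -0.014 0")

```text
clock: 16.23
tcp_pos: [0.4441, 0.0976, 0.0223]
orientation: [1.319, 1.13, -1.32]
contact_force: [-2.8, -9.6, 9.8]
grip_width: 0.0152
```

Request:
apply_moves(series="0 0 0 0 0 -0.002 0; 0 0 0 0 0 -0.003 0; 0 0 0 0 0 -0.003 0")

```text
clock: 16.6
tcp_pos: [0.4442, 0.099, 0.0223]
orientation: [1.319, 1.128, -1.321]
contact_force: [-2.3, -13.7, 11.8]
grip_width: 0.0154
```

Request:
apply_moves(series="0 0 0 0 0 -0.002 0; 0 0 0 0 0 -0.003 0; 0 0 0 0 0 -0.003 0")

```text
clock: 16.98
tcp_pos: [0.4442, 0.0993, 0.0223]
orientation: [1.318, 1.125, -1.325]
contact_force: [-4.1, -22.1, 15.1]
grip_width: 0.0151
```

```bash
python3 -c "
from look import *
look('a2')"
```

```text
tcp [0.4442 0.0993 0.0223] stage -0.0938 -0.0595 F [ -4.1 -22.1  15.1] w 0.015095255321203548 rot err [-0.0054  0.0067 -0.0021]
push y -22.5
```

View pics/a2w.png

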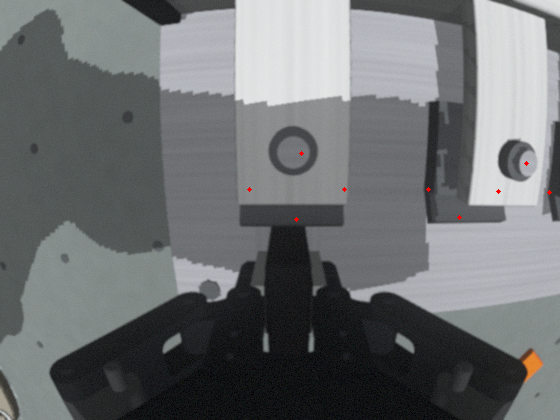

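Request:
apply_moves(series="0 0 0 -0.0004 0 0.003 0; 0 0 0 -0.0008 0 0.006 0; 0 0 0 -0.0008 0 0.006 0")

```text
clock: 17.4
tcp_pos: [0.4442, 0.099, 0.0226]
orientation: [1.319, 1.131, -1.318]
contact_force: [1.2, -5.7, -5.0]
grip_width: 0.0149
```

Request:
apply_moves(series="0 0 0 0 0 0 0.3; 0 0 0 0 0 0 0.5; 0 0 0 0 0 0 0.7; 0 0 0 0 0 0 0.7; 0 0 0 0 0 0 0.7; 0 0 0 0 0 0 0.7")

```text
clock: 18.15
tcp_pos: [0.4445, 0.0999, 0.023]
orientation: [1.32, 1.132, -1.317]
contact_force: [1.0, 0.5, -0.5]
grip_width: 0.0598
```

Request:
apply_moves(series="0 0 0 -0.02 0 0 0.7; 0 0 0 -0.06 0 0 0.7; 0 0 0 -0.1 0 0 0.7; 0 0 0 -0.15 0 0.02 0.7; 0 0 0 -0.15 0 0.04 0.7; 0 0 0 -0.15 0 0.04 0.7; 0 0 0 -0.15 0 0.04 0.7")

```text
clock: 19.02
tcp_pos: [0.4373, 0.0607, 0.1721]
orientation: [1.318, 1.133, -1.318]
contact_force: [-0.4, 0.2, -1.0]
grip_width: 0.0601
```

```bash
python3 -c "
from look import *
look('e')
d=grab_frame('side');s=grab_frame('scene')
cv2.imwrite('pics/es.png',cv2.resize(d[100:220,130:290],None,fx=5,fy=5,interpolation=cv2.INTER_CUBIC))
cv2.imwrite('pics/ec.png',s)"
```

```text
tcp [0.4373 0.0607 0.1721] stage -0.0948 -0.0987 F [-0.4  0.2 -1. ] w 0.06006248261364109 rot err [ 0.0002  0.0011 -0.0013]
push y 0.1
```

View pics/ew.png

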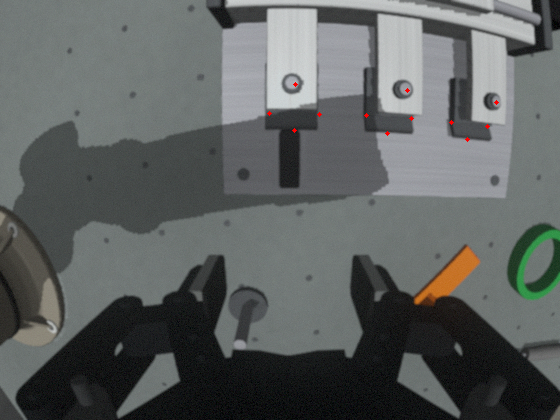

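View pics/es.png

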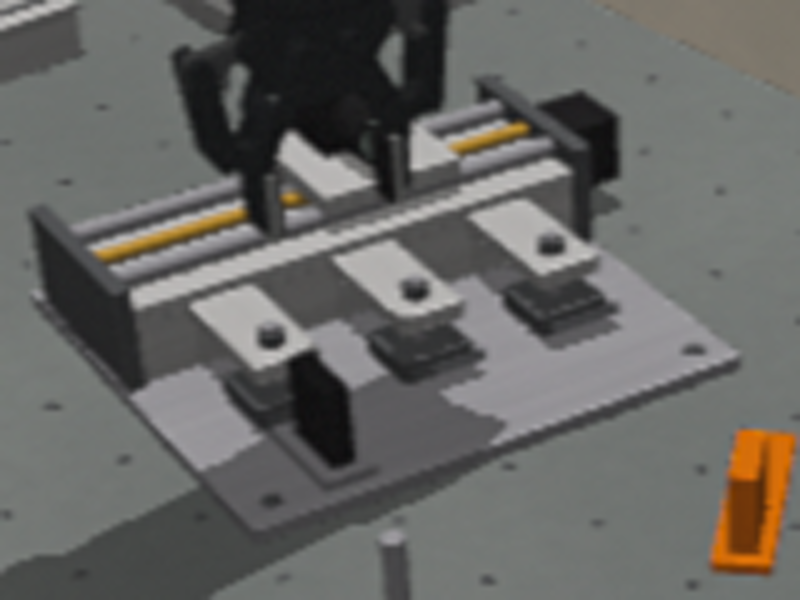

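View pics/ec.png

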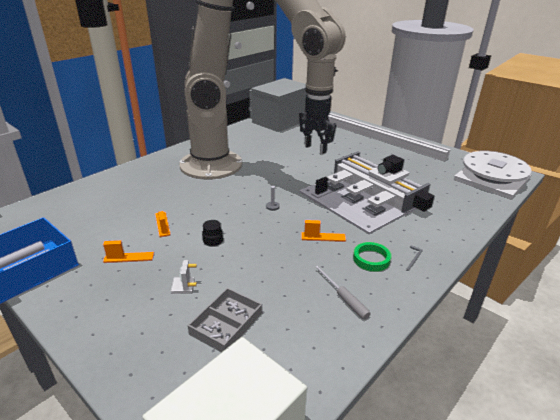

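The pictures show the blade flat and straight under foot a, with its grip touching the toe at (290,130) in the wrist view. The bystanders are unmoved and the gripper is clear, so I hand in.

```bash
python3 -c "
from bench import hand_in; print(hand_in())"
```

```text
the job is handed in; nothing more can be done
None
```

The gauge blade is lying flat and straight under foot a, pushed home until its grip met the toe, and released. I handed the job in at about 19 s of the 58 s allowed; no verdict was reported.

- **Feet c and b (hard):** both stopped the blade at the toe, with the nose about 26 mm before the foot's centre. The push climbed to 19.6 N at c and about 21 N at b.
- **Foot a (soft):** the blade slid in with about 7–10 N of drag. The force then climbed to 22 N, which showed the grip had met the toe. I estimate the nose at about 36–38 mm past the centre and within a few millimetres sideways.
- **Last checks:** I eased off the push before letting go, opened the fingers and lifted clear. The final pictures show the blade flat and straight with its grip against the toe, and the measured force on the gripper is near zero. The tape roll, post, lens and screwdriver look unmoved in the scene view.
- **Disagreement:** my stage position from the two fixed cameras was about 2 mm off what the wrist camera showed. I corrected for this sideways before trying feet b and a.

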